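# Clear the lift stand and hold its cam lever at top lift

## Task

Clear the two offcuts off the lift table of the assembly stand and drop them in the scrap bin. Then, with the table empty, take the cam lever by its handle and turn it until its arm stands upright, where the cam carries the lift table highest, and finish while holding it there by the handle: it springs back if let go. Leave the switch box, the screwdriver and the reel where they are.

Things in the scene. Friction and masses are not known exactly. Their poses are not given: they have to be found in the camera images.
- stand: assembly stand fixed to the bench, grey base 200 (x) x 170 (y) x 10 mm with two upright cheeks; origin: centre of its underside on the bench, z up. Its place and yaw vary. A square-edged aluminium lift table sits on it and a cam lever is on its +y side.
- table_top (a point): centre of the top face of the lift table (180 x 140 mm, x and y as the stand's), 113 mm above the bench at rest
- lift_table (a joint): height of the lift table above its rest, m: 0 at rest, 0.0195 at the highest. Driven only by the cam; it sinks again when the lever is turned past the top.
- cam_lever (a joint): angle of the cam lever, rad. 0 = rest stop: arm points along the stand's +x, 77 degrees from upright (13 degrees above level). It grows as the arm swings up and over towards the stand's -x. At 1.35 the arm is upright and the lift table highest; the stop beyond is at 2.1. A return spring drives it back to 0: it takes about 5 to 6 N at the handle all the way.
- axle (a point): point on the lever's pivot axis (which is the stand's y axis direction), 60 mm above the bench, level along y with the middle of the handle
- grip (a point): middle of the lever's handle: 100 mm from the point axle, moves on a circle about it in the stand's x-z plane; about 82 mm above the bench at rest, 160 mm with the arm upright.
- lever_handle: black round handle of the cam lever, 18 mm thick, 74 mm long, lying along the stand's y axis (its own y) and sticking out sideways from the end of the 100 mm steel arm; origin at its end at the arm, the free end at +y. It is a sleeve that spins freely on its pin, so it can be gripped from above and the gripper need not turn with the lever.
- duct_offcut: loose offcut of grey plastic wiring duct, U-shaped and open at the top, 62 (x) x 38 (y) x 34 (z) mm, walls 5 mm, 40 g; origin: centre of its underside. Starts on the lift table, its x within 0.5 rad of the stand's x, at least 80 mm from the other offcut's centre.
- duct_mid (a point): middle of the duct offcut, 17 mm above its underside
- wood_offcut: loose offcut of wooden batten, a solid block 60 (x) x 34 (y) x 30 (z) mm, 45 g; origin: centre of its underside. Starts on the lift table like the duct offcut; which lies at the +x half varies.
- wood_mid (a point): middle of the wood offcut, 15 mm above its underside
- bin: scrap bin, open-topped grey metal box fixed to the bench, 220 (x) x 180 (y) x 110 (z) mm, walls 5 mm; origin: centre of its underside
- switch_box: bystander: white plastic surface box, 85 x 85 x 46 mm, origin under its centre
- screwdriver: bystander: screwdriver lying on the bench, about 200 mm long along its x
- reel: bystander: empty black reel standing on its flange, 90 mm wide, 50 mm high, origin under its centre

How it is judged (in metres and radians):
On the way:
1. both offcuts lie in the bin, let go, with the lever still down (x of duct_mid in the frame of bin between -0.105 and 0.105 m and y of duct_mid in the frame of bin between -0.085 and 0.085 m and z of each of duct_mid, wood_mid in the frame of bin below 0.1 m and contact force between the fingers and duct_offcut below 0.1 N and x of wood_mid in the frame of bin between -0.105 and 0.105 m and y of wood_mid in the frame of bin between -0.085 and 0.085 m and contact force between the fingers and wood_offcut below 0.1 N and value of joint cam_lever below 0.3 rad), for 0.2 s.
At the end, for the whole second after the job is handed in: Both offcuts lie in the bin, released; the lever is held still by the fingers on its handle (over 1 N) with the arm within 0.15 rad of upright (joint 1.2 to 1.5) and the lift table over 18.5 mm above its rest (x of duct_mid in the frame of bin between -0.105 and 0.105 m and y of duct_mid in the frame of bin between -0.085 and 0.085 m and z of each of duct_mid, wood_mid in the frame of bin below 0.1 m and contact force between the fingers and duct_offcut below 0.1 N and x of wood_mid in the frame of bin between -0.105 and 0.105 m and y of wood_mid in the frame of bin between -0.085 and 0.085 m and contact force between the fingers and wood_offcut below 0.1 N and value of joint cam_lever between 1.2 and 1.5 rad and value of joint lift_table above 0.0185 m and velocity of joint cam_lever between -0.2 and 0.2 rad/s and contact force between the fingers and lever_handle above 1 N); the arm keeps its last pose, push and grip.
It fails at once if the switch box, screwdriver or reel is moved by more than 30 mm (distance of any of switch_box, screwdriver, reel from where it was at the start of the episode above 0.03 m).
It fails at once if the lever is raised before both offcuts are off the lift table (value of joint cam_lever above 0.5 rad and ((x of duct_mid in the frame of stand between -0.09 and 0.09 m and y of duct_mid in the frame of stand between -0.07 and 0.07 m and z of duct_mid in the frame of stand above 0.09 m) or (x of wood_mid in the frame of stand between -0.09 and 0.09 m and y of wood_mid in the frame of stand between -0.07 and 0.07 m and z of wood_mid in the frame of stand above 0.09 m))).
It also fails if it takes over 64 s, if anything falls off the work surface, if the arm or the gripper's body presses on something with over 40 N, if the wrist force passes 120 N, or if a joint passes its speed limit or range.

## Robot

A 7-joint arm with a two-finger parallel gripper is mounted at the origin on the work surface. World frame = base frame: x ahead of the robot, y to its left, z up, the work surface at z = 0. Lengths are in mm, angles in rad, forces in N, time in s.
With the tool pointing down it reaches from about 425 to 825 mm from the base axis. Payload 3.6 kg.
Tool frame: the origin (TCP) lies midway between the tips of the shut fingers; the grasp point (between the pads) lies 19 mm behind it; z points along the fingers, y is the line along which they close (so a half turn about z gives the same grasp; the last joint's range is limited). The gripper opens to 85 mm and grips with 20 to 120 N. Pads are 22 mm wide; open, the fingers measure 114 mm over their backs; the gripper's body (76 mm by 85 mm) begins 54 mm behind the grasp point. The pads swing forward as they close: fully open they stand 13 mm farther back than shut.
Start: joints at [-1.244, 0.615, -0.013, 1.423, 0.008, 1.103, -0.04], TCP at [224.558, 609.948, 231.297] pointing down, gripper open.
Joint ranges: [-3.12, 3.12], [-0.3, 2.06], [-1.34, 1.32], [0.26, 2.42], [-1.36, 4.5], [0.01, 1.98], [-2.84, 2.84]. Speed limits (rad/s): [2.79, 2.79, 3.14, 3.14, 3.14, 3.14, 3.14].

## Interface

Orientations are given as a rotation vector (axis times angle).
In Python, from rig import env, imaging, order gives the robot as it stands. The module is installed in compiled form; this text tells all that it offers.
- The arm moves only by the shell command python3 -m inch 'ROWS'. ROWS is JSON, a list of rows, each an object with "jaw": the opening in per cent of the stroke, from 0 (shut) to 100 (fully open); "delta_pos": the shift along the world's x, y, z in mm, a list of three; "turn": the turn about the world's z in degrees. A call has exactly 10 rows; each row shifts and turns the commanded pose from where the row before left it; what a row does not reach is not made up. A row lasts 1/10 s, in which the tool goes at most 50 mm and 8.59 degrees, less where a joint would pass 70% of its speed; a pose out of reach is approached as far as the arm can. A call with a gripper value outside its range is refused whole. The fingers move at their own pace and stop on an object; the grip force is fixed at half the most. Time passes only in rows, so rows that do not move let the fingers close, or fill a call up. It gives the time, the measured TCP pose, the force, the opening and the grip force at its end, in the units of the state.
- env.observe(): the state, without advancing time (a new reading comes with each control period).
- imaging.camera(name): name is "scene" or "side" or "wrist"; returns the picture (480x640x3 uint8, blue, green, red); there is no depth.
- imaging.camera_info(name): a dict with "vertical_fov" (degrees; the focal length in pixels is half the picture's height over the tangent of half this angle, whatever the lens; pixels are square), "cx", "cy" (the principal point, pixels), "distortion" ([k1, k2, p1, p2, k3] as OpenCV has them; the pictures are not rectified), "cam_to_world" (4x4, takes a point from camera to world coordinates); the wrist camera has in their place "hand_eye" (4x4, takes a point from camera to tool coordinates, whose origin is the TCP and whose axes are the flange's). Camera axes: x right, y down, z forward; pixel columns grow to the right and rows downward; lengths in mm; the calibration is good to about 2 mm. A picture is of the moment at which its call begins: read the wrist's pose just before it. camera_info takes no time and is no camera call.
- order.hand_in(): hands the job in; it is judged then, once.
The state is a dict: "clock": time; "joint_positions": joint angles; "qvel": joint speeds; "effort": joint torques, N m; "tool_pos": TCP position; "orientation": TCP orientation; "force": force on the tool from outside, world axes, zero at the start; "ft_torque": the same for the moment, N m; "finger_gap": finger opening in mm; "grasp_force": force on a finger pad.
Only numpy, scipy, OpenCV 4.12 (cv2) and the standard library are available. Lean on these libraries where they do the work, as an engineer would, in place of code of your own. Each camera call takes 0.05 s, during which the arm holds its last target. There are 200 camera calls.

## Working session

There is one attempt and no reset: what is moved stays moved. The work goes in short steps, Python scripts to look and compute and a shell command to move; the robot and the scene stay as the last step left them, time stands still between calls to the robot, and variables do not carry over. Pictures are saved under pics/ and viewed, at most 10 in all, crops included, and the job is handed in when it is done.

```bash
mkdir -p pics; cat > h.py <<'E'
import numpy as np, cv2
from rig import env, imaging, order
from scipy.spatial.transform import Rotation as R
def K(i):
    f=240/np.tan(np.radians(i["vertical_fov"])/2)
    return np.array([[f,0,i["cx"]],[0,f,i["cy"]],[0,0,1.]])
def pose(name,s=None):
    i=imaging.camera_info(name)
    if "cam_to_world" in i: return i,np.array(i["cam_to_world"])
    T=np.eye(4);T[:3,:3]=R.from_rotvec(s["orientation"]).as_matrix();T[:3,3]=s["tool_pos"]
    return i,T@np.array(i["hand_eye"])
def cast(name,px,z,s=None):
    i,T=pose(name,s)
    u=cv2.undistortPoints(np.array(px,float).reshape(-1,1,2),K(i),np.array(i["distortion"],float)).reshape(-1,2)
    d=np.c_[u,np.ones(len(u))]@T[:3,:3].T; o=T[:3,3]
    return o+d*((z-o[2])/d[:,2])[:,None]
def proj(name,P,s=None):
    i,T=pose(name,s);Ti=np.linalg.inv(T)
    p,_=cv2.projectPoints(np.array(P,float).reshape(-1,1,3),cv2.Rodrigues(Ti[:3,:3])[0],Ti[:3,3],K(i),np.array(i["distortion"],float))
    return p.reshape(-1,2)
E
python3 - <<'E'
from h import *
s=env.observe();print(s)
for n in("scene","side","wrist"):
    cv2.imwrite(f"pics/{n}0.png",imaging.camera(n)); i,T=pose(n,s);print(n,i["vertical_fov"],T.round(2).tolist())
E
```

```text
{'clock': 0.0, 'joint_positions': array([-1.24448218,  0.61593029, -0.01261426,  1.42490411,  0.00807965,
        1.10338291, -0.04041379]), 'qvel': array([-0.0018269 ,  0.00253252, -0.00092133, -0.00054616, -0.00036489,
       -0.00060756, -0.00083235]), 'effort': array([ 8.09581015e-04, -4.69228041e+01,  2.59138942e-01, -1.71039319e+01,
        9.86564235e-03,  9.51835827e-03,  3.01343569e-06]), 'tool_pos': array([224.32475936, 609.25219176, 230.1292218 ]), 'orientation': array([-0.5511883 , -3.09242084,  0.00398697]), 'force': array([-1.15914284,  0.81270895, -0.39515577]), 'ft_torque': array([ 0.03385116, -0.00367483,  0.02510908]), 'grasp_force': 0.0, 'finger_gap': 85.39170543853781}
scene 53.23169822043853 [[-0.8, 0.46, -0.38, 958.58], [0.6, 0.62, -0.5, 511.46], [0.01, -0.63, -0.78, 802.61], [0.0, 0.0, 0.0, 1.0]]
side 46.84268396469497 [[0.96, -0.17, 0.24, 319.08], [-0.29, -0.5, 0.82, -965.64], [-0.02, -0.85, -0.53, 795.37], [0.0, 0.0, 0.0, 1.0]]
wrist 69.18674964556753 [[0.35, 0.9, 0.27, 155.6], [0.94, -0.33, -0.1, 634.62], [-0.0, 0.29, -0.96, 373.57], [0.0, 0.0, 0.0, 1.0]]
```

View pics/scene0.png

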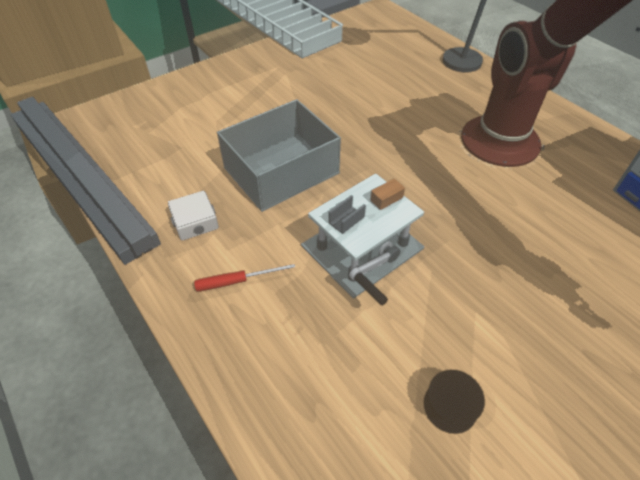

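View pics/side0.png

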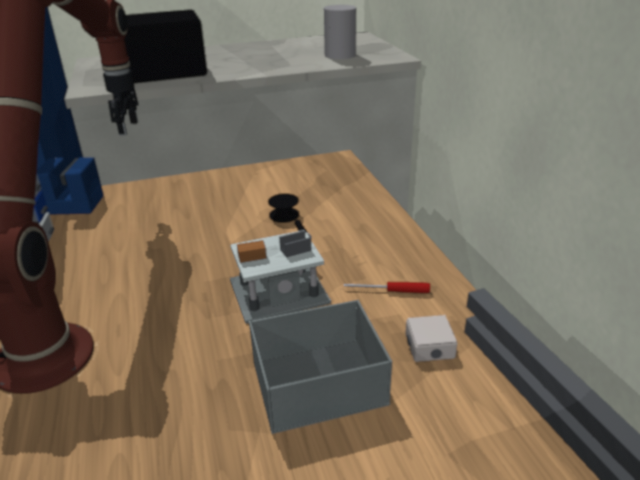

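The scene view shows the lift table with corners near (310,215), (376,177), (424,212) and (354,253). The wood is at (387,192), the duct at (346,214) and the handle runs from (358,277) to (384,300). The bin rim is at about (219,137), (296,102), (340,150) and (262,178). The side view shows the same layout.

```bash
python3 - <<'E'
from h import *
im=cv2.imread("pics/scene0.png")
big=cv2.resize(im[90:310,210:450],None,fx=3.3,fy=2.7*1,interpolation=cv2.INTER_CUBIC)
big=cv2.resize(im[95:310,210:440],None,fx=2.7,fy=2.7,interpolation=cv2.INTER_CUBIC);cv2.imwrite("pics/c1.png",big)
a=cast("scene",[(310,215),(376,177),(424,212),(354,253)],113);print("table",a.round(0).tolist(),a.mean(0),np.linalg.norm(np.diff(a,axis=0),axis=1))
print("wood",cast("scene",[(388,190)],135),"duct",cast("scene",[(346,213)],130))
print("handle",cast("scene",[(358,277),(384,300)],82))
b=cast("scene",[(219,137),(296,102),(340,150)],110);print("bin",b.round(0).tolist(),(b[0]+b[2])/2)
E
```

```text
table [[605.0, 1.0, 113.0], [433.0, -3.0, 113.0], [422.0, 127.0, 113.0], [595.0, 124.0, 113.0]] [513.40853843  62.32562185 113.        ] [172.10289721 130.58752119 173.07399924]
wood [[454.51089641  55.13276101 135.        ]] duct [[555.63350632  50.41572641 130.        ]]
handle [[607.13771001 153.73973873  82.        ]
 [601.46019875 218.85521918  82.        ]]
bin [[630.0, -313.0, 110.0], [416.0, -319.0, 110.0], [438.0, -117.0, 110.0]] [ 534.21494523 -214.99802506  110.        ]
```

View pics/c1.png

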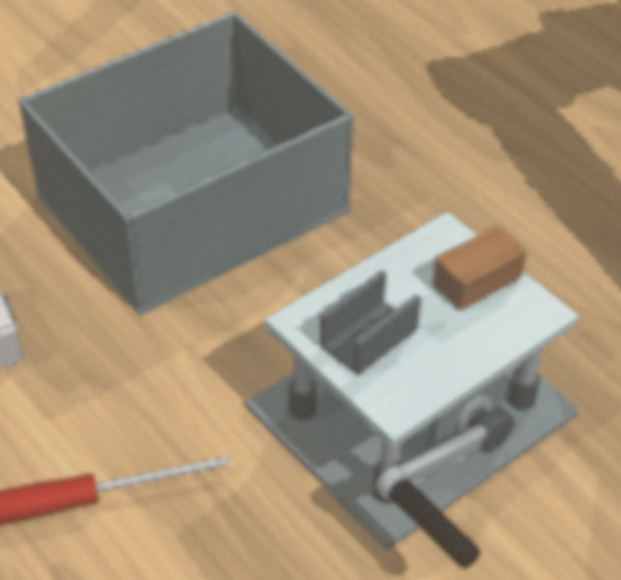

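```bash
python3 - <<'E'
from h import *
def c(p,z): return cast("scene",np.array(p)/2.7+[210,95],z)
def yaw(a,b): d=b-a; return np.degrees(np.arctan2(d[1],d[0])).round(1)
t=c([(268,320),(449,212),(578,318),(398,440)],113);print("table",t.mean(0).round(),np.linalg.norm(np.diff(t,axis=0),axis=1),yaw(t[1],t[0]),yaw(t[2],t[3]),yaw(t[1],t[2]),yaw(t[0],t[3]))
b=c([(22,102),(235,14),(350,118),(132,218)],110);print("bin",b.mean(0).round(),np.linalg.norm(np.diff(b,axis=0),axis=1),yaw(b[1],b[0]),yaw(b[1],b[2]))
w=c([(434,260),(494,227),(525,253),(461,286)],143);print("wood",w.mean(0).round(),np.linalg.norm(np.diff(w,axis=0),axis=1),yaw(w[1],w[0]),yaw(w[2],w[3]))
d=c([(320,312),(385,272),(420,297),(356,343)],147);print("duct",d.mean(0).round(),np.linalg.norm(np.diff(d,axis=0),axis=1),yaw(d[1],d[0]),yaw(d[2],d[3]))
h=c([(395,487),(470,560)],82);print("handle",h.round(),yaw(*h))
i=imaging.camera_info("wrist");print(np.array(i["hand_eye"]).round(2).tolist())
T=R.from_rotvec(env.observe()["orientation"]).as_matrix();print(T.round(2))
E
```

```text
table [512.  63. 113.] [178.47518153 139.28788191 174.06224891] 2.7 2.6 91.0 92.8
bin [ 518. -238.  110.] [214.99805258 175.98863238 209.43795436] -0.9 88.1
wood [461.  60. 143.] [57.35141233 33.28801318 58.6817642 ] -0.2 -2.6
duct [556.  54. 147.] [60.04824907 33.48460749 62.28410462] 3.1 6.4
handle [[607. 149.  82.]
 [605. 223.  82.]] 92.1
[[-0.0, -0.96, -0.29, 73.25], [1.0, -0.0, 0.0, -0.31], [-0.0, -0.29, 0.96, -143.44], [0.0, 0.0, 0.0, 1.0]]
[[-0.94  0.35 -0.  ]
 [ 0.35  0.94 -0.  ]
 [-0.   -0.   -1.  ]]
```

The measurements fit: table 178×139 mm at yaw 2.6°, bin 215×176 mm. I'll move above the table for a close look.

```bash
python3 -m inch '[{"jaw":100,"delta_pos":[20,-40,0],"turn":2},{"jaw":100,"delta_pos":[20,-40,0],"turn":2},{"jaw":100,"delta_pos":[20,-40,0],"turn":2},{"jaw":100,"delta_pos":[20,-40,0],"turn":2},{"jaw":100,"delta_pos":[20,-40,0],"turn":2},{"jaw":100,"delta_pos":[20,-40,0],"turn":2},{"jaw":100,"delta_pos":[20,-40,0],"turn":2},{"jaw":100,"delta_pos":[20,-40,0],"turn":2},{"jaw":100,"delta_pos":[20,-40,0],"turn":2},{"jaw":100,"delta_pos":[20,-40,0],"turn":2}]'
python3 -m inch '[{"jaw":100,"delta_pos":[14,-25,0],"turn":0},{"jaw":100,"delta_pos":[14,-25,0],"turn":0},{"jaw":100,"delta_pos":[14,-25,0],"turn":0},{"jaw":100,"delta_pos":[14,-25,0],"turn":0},{"jaw":100,"delta_pos":[14,-25,0],"turn":0},{"jaw":100,"delta_pos":[14,-25,0],"turn":0},{"jaw":100,"delta_pos":[0,0,0],"turn":0},{"jaw":100,"delta_pos":[0,0,0],"turn":0},{"jaw":100,"delta_pos":[0,0,0],"turn":0},{"jaw":100,"delta_pos":[0,0,0],"turn":0}]'
python3 - <<'E'
from h import *
s=env.observe();im=imaging.camera("wrist");cv2.imwrite("pics/w1.png",im)
print(s["tool_pos"],R.from_rotvec(s["orientation"]).as_matrix()[:,1])
import pickle;pickle.dump(s,open("s1.pkl","wb"))
E
```

```text
clock: 1.15
tool_pos: [425.0, 208.2, 231.3]
orientation: [-0.003, -3.142, 0.0]
force: [0.3, -0.2, -0.6]
finger_gap: 85.3
grasp_force: 0.0
clock: 2.15
tool_pos: [508.0, 61.4, 231.2]
orientation: [-0.002, -3.141, -0.001]
force: [0.3, 0.1, 0.2]
finger_gap: 85.3
grasp_force: 0.0
[507.96885624  61.42400449 231.24588544] [1.10367505e-03 9.99999206e-01 6.07445603e-04]
```

View pics/w1.png

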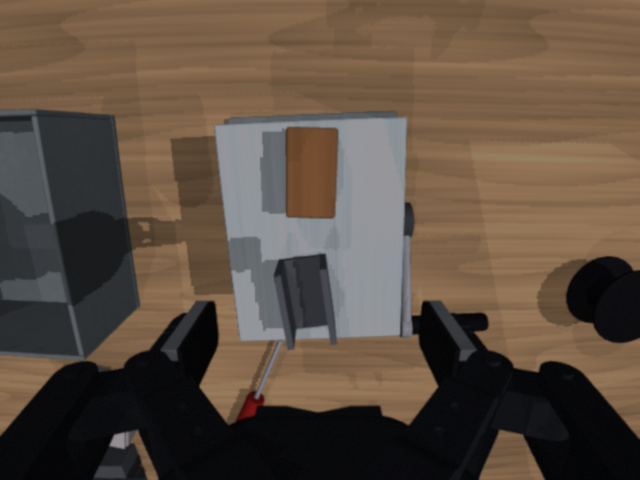

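The wrist view shows the wood top with corners (287,128), (338,128), (335,218) and (286,216). The duct's wall tops run (275,263)–(290,348) and (325,254)–(337,342). The handle spans (413,325)–(487,322).

```bash
python3 - <<'E'
from h import *
import pickle;s=pickle.load(open("s1.pkl","rb"))
c=lambda p,z:cast("wrist",p,z,s)
yaw=lambda a,b: np.degrees(np.arctan2(*(b-a)[[1,0]])).round(1)
w=c([(287,128),(338,128),(335,218),(286,216)],143);print("wood",w.mean(0).round(1),np.linalg.norm(np.diff(w,axis=0),axis=1),yaw(w[0],w[3]),yaw(w[1],w[2]))
d=c([(275,264),(325,255),(337,342),(289,348)],147);print("duct",d.mean(0).round(1),np.linalg.norm(np.diff(d,axis=0),axis=1),yaw(d[0],d[3]),yaw(d[1],d[2]))
h=c([(413,325),(487,322)],82);print("handle",h.round(1))
t=c([(217,125),(406,117),(402,335),(240,341)],113);print("table",t.mean(0).round(1),np.linalg.norm(np.diff(t,axis=0),axis=1))
E
```

```text
wood [459.8  56.5 143. ] [32.52829561 58.97787068 33.4800887 ] -2.2 -1.2
duct [552.8  52.4 147. ] [35.57173049 70.42141539 36.82844114] 6.6 7.7
handle [[609.4 151.8  82. ]
 [607.3 224.3  82. ]]
table [514.2  59.6 113. ] [136.1775978  178.59335298 140.797281  ]
```

```bash
python3 -m inch '[{"jaw":100,"delta_pos":[-16,-1.5,-15],"turn":-1},{"jaw":100,"delta_pos":[-16,-1.5,-15],"turn":-1},{"jaw":100,"delta_pos":[-16,-1.5,-15],"turn":0},{"jaw":100,"delta_pos":[0,0,-14],"turn":0},{"jaw":100,"delta_pos":[0,0,-14],"turn":0},{"jaw":100,"delta_pos":[0,0,-14],"turn":0},{"jaw":100,"delta_pos":[0,0,-14],"turn":0},{"jaw":100,"delta_pos":[0,0,-13],"turn":0},{"jaw":100,"delta_pos":[0,0,0],"turn":0},{"jaw":100,"delta_pos":[0,0,0],"turn":0}]'
python3 -m inch '[{"jaw":10,"delta_pos":[0,0,0],"turn":0},{"jaw":10,"delta_pos":[0,0,0],"turn":0},{"jaw":10,"delta_pos":[0,0,0],"turn":0},{"jaw":10,"delta_pos":[0,0,0],"turn":0},{"jaw":10,"delta_pos":[0,0,0],"turn":0},{"jaw":10,"delta_pos":[0,0,0],"turn":0},{"jaw":10,"delta_pos":[0,0,0],"turn":0},{"jaw":10,"delta_pos":[0,0,0],"turn":0},{"jaw":10,"delta_pos":[0,0,0],"turn":0},{"jaw":10,"delta_pos":[0,0,0],"turn":0}]'
```

```text
clock: 3.2
tool_pos: [460.6, 56.0, 117.5]
orientation: [-0.059, -3.141, -0.0]
force: [0.2, -0.3, -0.2]
finger_gap: 85.1
grasp_force: 0.0
clock: 4.2
tool_pos: [460.8, 55.5, 117.9]
orientation: [0.061, 3.14, 0.0]
force: [-1.0, -0.5, 5.8]
finger_gap: 32.9
grasp_force: 62.3
```

```bash
python3 -m inch '[{"jaw":10,"delta_pos":[0,0,45],"turn":0},{"jaw":10,"delta_pos":[0,0,45],"turn":0},{"jaw":10,"delta_pos":[2.5,-37,0],"turn":0},{"jaw":10,"delta_pos":[2.5,-37,0],"turn":0},{"jaw":10,"delta_pos":[2.5,-37,0],"turn":0},{"jaw":10,"delta_pos":[2.5,-37,0],"turn":0},{"jaw":10,"delta_pos":[2.5,-37,0],"turn":0},{"jaw":10,"delta_pos":[2.5,-37,0],"turn":0},{"jaw":10,"delta_pos":[2.5,-37,0],"turn":0},{"jaw":10,"delta_pos":[2.5,-37,0],"turn":0}]'
python3 -m inch '[{"jaw":10,"delta_pos":[0,0,0],"turn":0},{"jaw":10,"delta_pos":[0,0,-32],"turn":0},{"jaw":10,"delta_pos":[0,0,-32],"turn":0},{"jaw":10,"delta_pos":[0,0,-32],"turn":0},{"jaw":10,"delta_pos":[0,0,-32],"turn":0},{"jaw":10,"delta_pos":[0,0,0],"turn":0},{"jaw":100,"delta_pos":[0,0,0],"turn":0},{"jaw":100,"delta_pos":[0,0,0],"turn":0},{"jaw":100,"delta_pos":[0,0,0],"turn":0},{"jaw":100,"delta_pos":[0,0,0],"turn":0}]'
```

```text
clock: 5.2
tool_pos: [480.2, -242.0, 206.9]
orientation: [-0.061, -3.14, -0.001]
force: [0.4, 0.5, 0.0]
finger_gap: 32.8
grasp_force: 61.6
clock: 6.2
tool_pos: [481.4, -240.9, 80.7]
orientation: [0.061, 3.138, -0.002]
force: [-0.5, -0.7, 0.1]
finger_gap: 85.3
grasp_force: 0.0
```

```bash
python3 -m inch '[{"jaw":100,"delta_pos":[0,0,45],"turn":0},{"jaw":100,"delta_pos":[0,0,45],"turn":0},{"jaw":100,"delta_pos":[0,0,45],"turn":0},{"jaw":100,"delta_pos":[9,37,0],"turn":1},{"jaw":100,"delta_pos":[9,37,0],"turn":1},{"jaw":100,"delta_pos":[9,37,0],"turn":1},{"jaw":100,"delta_pos":[9,37,0],"turn":1},{"jaw":100,"delta_pos":[9,37,0],"turn":1},{"jaw":100,"delta_pos":[9,37,0],"turn":1},{"jaw":100,"delta_pos":[9,37,0],"turn":1}]'
python3 -m inch '[{"jaw":100,"delta_pos":[9,34,0],"turn":1},{"jaw":100,"delta_pos":[0,0,0],"turn":1},{"jaw":100,"delta_pos":[0,0,-20],"turn":0},{"jaw":100,"delta_pos":[0,0,-20],"turn":0},{"jaw":100,"delta_pos":[0,0,-20],"turn":0},{"jaw":100,"delta_pos":[0,0,-20],"turn":0},{"jaw":100,"delta_pos":[0,0,-18],"turn":0},{"jaw":100,"delta_pos":[0,0,0],"turn":0},{"jaw":100,"delta_pos":[0,0,0],"turn":0},{"jaw":100,"delta_pos":[0,0,0],"turn":0}]'
python3 - <<'E'
from h import *
im=imaging.camera("scene");cv2.imwrite("pics/s2.png",cv2.resize(im[80:310,200:450],None,fx=2.5,fy=2.5))
E
```

```text
clock: 7.2
tool_pos: [543.9, 19.9, 215.2]
orientation: [-0.132, 3.137, -0.0]
force: [0.6, -0.0, -0.3]
finger_gap: 85.6
grasp_force: 0.0
clock: 8.2
tool_pos: [553.5, 52.3, 117.7]
orientation: [-0.185, 3.134, -0.0]
force: [-0.1, -0.9, -0.0]
finger_gap: 85.9
grasp_force: 0.0
```

View pics/s2.png

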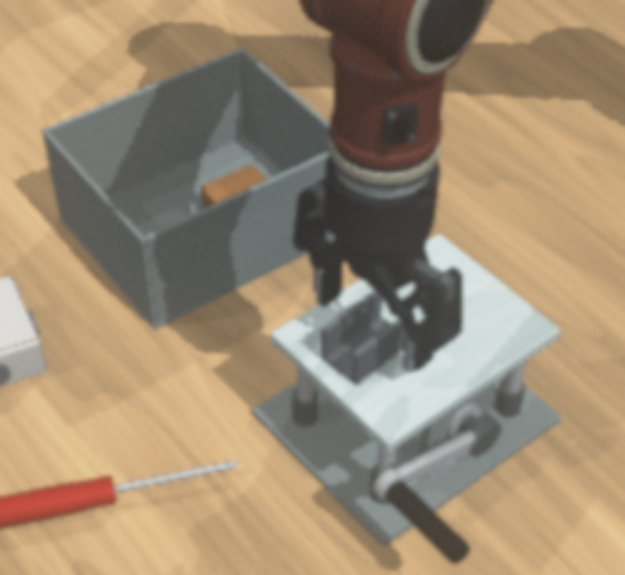

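The wood lies in the bin at crop (235,185), and the fingers straddle the duct, crop (360,330). Next I grip it, lift it and carry it over.

```bash
python3 -m inch '[{"jaw":10,"delta_pos":[0,0,0],"turn":0},{"jaw":10,"delta_pos":[0,0,0],"turn":0},{"jaw":10,"delta_pos":[0,0,0],"turn":0},{"jaw":10,"delta_pos":[0,0,0],"turn":0},{"jaw":10,"delta_pos":[0,0,0],"turn":0},{"jaw":10,"delta_pos":[0,0,0],"turn":0},{"jaw":10,"delta_pos":[0,0,0],"turn":0},{"jaw":10,"delta_pos":[0,0,0],"turn":0},{"jaw":10,"delta_pos":[0,0,45],"turn":0},{"jaw":10,"delta_pos":[0,0,45],"turn":0}]'
python3 -m inch '[{"jaw":10,"delta_pos":[0,-36,0],"turn":0},{"jaw":10,"delta_pos":[0,-36,0],"turn":0},{"jaw":10,"delta_pos":[0,-36,0],"turn":0},{"jaw":10,"delta_pos":[0,-36,0],"turn":0},{"jaw":10,"delta_pos":[0,-36,0],"turn":0},{"jaw":10,"delta_pos":[0,-36,0],"turn":0},{"jaw":10,"delta_pos":[0,-36,0],"turn":0},{"jaw":10,"delta_pos":[0,-36,0],"turn":0},{"jaw":10,"delta_pos":[0,0,0],"turn":0},{"jaw":10,"delta_pos":[0,0,0],"turn":0}]'
```

```text
clock: 9.25
tool_pos: [551.3, 52.3, 205.5]
orientation: [0.186, -3.131, 0.001]
force: [2.2, 0.3, -0.4]
finger_gap: 36.9
grasp_force: 61.1
clock: 10.25
tool_pos: [551.9, -236.4, 205.3]
orientation: [0.182, -3.135, -0.001]
force: [0.1, 1.4, -1.4]
finger_gap: 37.4
grasp_force: 61.2
```

```bash
python3 -m inch '[{"jaw":10,"delta_pos":[4,0,-32],"turn":0},{"jaw":10,"delta_pos":[4,0,-32],"turn":0},{"jaw":10,"delta_pos":[0,0,-32],"turn":0},{"jaw":10,"delta_pos":[0,0,-30],"turn":0},{"jaw":10,"delta_pos":[0,0,0],"turn":0},{"jaw":100,"delta_pos":[0,0,0],"turn":0},{"jaw":100,"delta_pos":[0,0,0],"turn":0},{"jaw":100,"delta_pos":[0,0,0],"turn":0},{"jaw":100,"delta_pos":[0,0,0],"turn":0},{"jaw":100,"delta_pos":[0,0,0],"turn":0}]'
python3 -m inch '[{"jaw":100,"delta_pos":[0,0,45],"turn":0},{"jaw":100,"delta_pos":[0,0,45],"turn":0},{"jaw":100,"delta_pos":[0,0,45],"turn":0},{"jaw":100,"delta_pos":[0,0,30],"turn":0},{"jaw":100,"delta_pos":[0,0,0],"turn":0},{"jaw":100,"delta_pos":[0,0,0],"turn":0},{"jaw":100,"delta_pos":[0,0,0],"turn":0},{"jaw":100,"delta_pos":[0,0,0],"turn":0},{"jaw":100,"delta_pos":[0,0,0],"turn":0},{"jaw":100,"delta_pos":[0,0,0],"turn":0}]'
python3 - <<'E'
from h import *
s=env.observe();print(s["joint_positions"].round(2))
im=imaging.camera("side");cv2.imwrite("pics/s3.png",im[200:460,180:480])
E
```

```text
clock: 11.25
tool_pos: [561.0, -235.8, 81.3]
orientation: [-0.186, 3.135, -0.001]
force: [-0.1, 0.1, -0.2]
finger_gap: 85.5
grasp_force: 0.0
clock: 12.25
tool_pos: [560.3, -235.5, 244.4]
orientation: [0.186, -3.135, -0.001]
force: [0.1, 0.3, 0.0]
finger_gap: 85.6
grasp_force: 0.0
[ 0.36  0.54 -0.    1.53  0.    1.07  2.05]
```

View pics/s3.png

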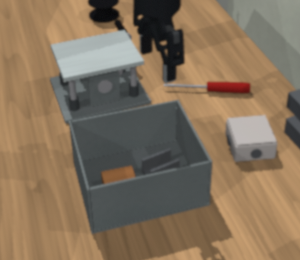

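Both offcuts lie in the bin: wood at crop (118,175), duct at (160,165). Next I move above the handle and turn the gripper to close across it.

```bash
python3 -m inch '[{"jaw":100,"delta_pos":[4,36,0],"turn":-7.9},{"jaw":100,"delta_pos":[4,36,0],"turn":-7.9},{"jaw":100,"delta_pos":[4,36,0],"turn":-7.9},{"jaw":100,"delta_pos":[4,36,0],"turn":-7.9},{"jaw":100,"delta_pos":[4,36,0],"turn":-7.9},{"jaw":100,"delta_pos":[4,36,0],"turn":-7.9},{"jaw":100,"delta_pos":[4,36,0],"turn":-7.9},{"jaw":100,"delta_pos":[4,36,0],"turn":-7.9},{"jaw":100,"delta_pos":[4,36,0],"turn":-7.9},{"jaw":100,"delta_pos":[4,36,0],"turn":-7.9}]'
python3 -m inch '[{"jaw":100,"delta_pos":[4,33,0],"turn":-7.9},{"jaw":100,"delta_pos":[4,33,0],"turn":-7.9},{"jaw":100,"delta_pos":[0,0,-20],"turn":0},{"jaw":100,"delta_pos":[0,0,-20],"turn":0},{"jaw":100,"delta_pos":[0,0,-20],"turn":0},{"jaw":100,"delta_pos":[0,0,0],"turn":0},{"jaw":100,"delta_pos":[0,0,0],"turn":0},{"jaw":100,"delta_pos":[0,0,0],"turn":0},{"jaw":100,"delta_pos":[0,0,0],"turn":0},{"jaw":100,"delta_pos":[0,0,0],"turn":0}]'
python3 - <<'E'
from h import *
s=env.observe();im=imaging.camera("wrist");cv2.imwrite("pics/w2.png",im)
print(s["tool_pos"],R.from_rotvec(s["orientation"]).as_matrix()[:,1],s["joint_positions"].round(2))
import pickle;pickle.dump(s,open("s2.pkl","wb"))
E
```

```text
clock: 13.3
tool_pos: [600.6, 126.1, 245.2]
orientation: [-1.858, -2.533, 0.0]
force: [0.3, 1.0, -0.7]
finger_gap: 85.5
grasp_force: 0.0
clock: 14.3
tool_pos: [609.1, 190.5, 186.3]
orientation: [2.182, 2.259, 0.003]
force: [-0.7, -0.3, 0.1]
finger_gap: 85.3
grasp_force: 0.0
[609.06649118 190.49893579 186.30732912] [0.99939776 0.03466014 0.00166985] [-0.56  0.66  0.38  1.53 -0.28  1.   -0.06]
```

View pics/w2.png

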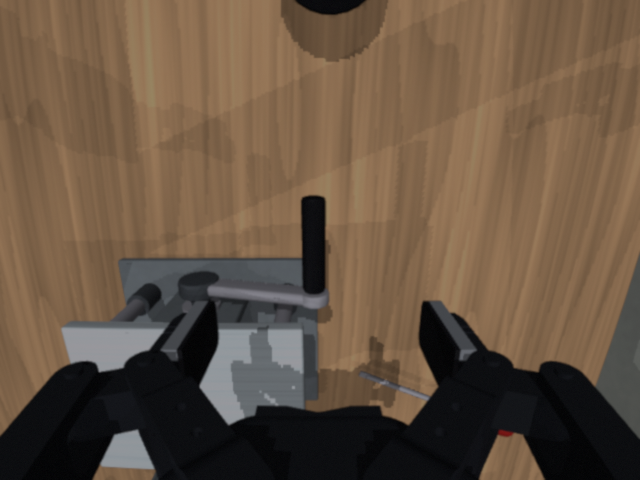

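The handle runs from (313,198) to (315,292). The arm's pivot is near (198,288).

```bash
python3 - <<'E'
from h import *
import pickle;s=pickle.load(open("s2.pkl","rb"))
print(cast("wrist",[(313,199),(315,291)],84,s).round(1),cast("wrist",[(198,288)],60,s).round(1))
E
```

```text
[[605.8 220.1  84. ]
 [609.5 148.4  84. ]] [[509.8 136.2  60. ]]
```

```bash
python3 -m inch '[{"jaw":100,"delta_pos":[-1.5,-3,-20],"turn":0.7},{"jaw":100,"delta_pos":[0,0,-20],"turn":0},{"jaw":100,"delta_pos":[0,0,-20],"turn":0},{"jaw":100,"delta_pos":[0,0,-20],"turn":0},{"jaw":100,"delta_pos":[0,0,-20],"turn":0},{"jaw":100,"delta_pos":[0,0,-15],"turn":0},{"jaw":100,"delta_pos":[0,0,-7],"turn":0},{"jaw":100,"delta_pos":[0,0,0],"turn":0},{"jaw":100,"delta_pos":[0,0,0],"turn":0},{"jaw":100,"delta_pos":[0,0,0],"turn":0}]'
python3 -m inch '[{"jaw":0,"delta_pos":[0,0,0],"turn":0},{"jaw":0,"delta_pos":[0,0,0],"turn":0},{"jaw":0,"delta_pos":[0,0,0],"turn":0},{"jaw":0,"delta_pos":[0,0,0],"turn":0},{"jaw":0,"delta_pos":[0,0,0],"turn":0},{"jaw":0,"delta_pos":[0,0,0],"turn":0},{"jaw":0,"delta_pos":[0,0,0],"turn":0},{"jaw":0,"delta_pos":[0,0,0],"turn":0},{"jaw":0,"delta_pos":[0,0,0],"turn":0},{"jaw":0,"delta_pos":[0,0,0],"turn":0}]'
```

```text
clock: 15.35
tool_pos: [608.0, 187.6, 64.5]
orientation: [2.168, 2.272, 0.003]
force: [0.5, -0.5, 0.9]
finger_gap: 85.3
grasp_force: 0.0
clock: 16.35
tool_pos: [605.9, 187.5, 63.2]
orientation: [-2.167, -2.271, 0.003]
force: [-5.6, -1.0, 5.1]
finger_gap: 16.1
grasp_force: 58.5
```

```bash
python3 -m inch '[{"jaw":0,"delta_pos":[-1.7,-0.1,6.5],"turn":0},{"jaw":0,"delta_pos":[-2.2,-0.1,6.4],"turn":0},{"jaw":0,"delta_pos":[-2.6,-0.1,6.2],"turn":0},{"jaw":0,"delta_pos":[-3.0,-0.1,6.0],"turn":0},{"jaw":0,"delta_pos":[-3.4,-0.1,5.8],"turn":0},{"jaw":0,"delta_pos":[-3.8,-0.2,5.6],"turn":0},{"jaw":0,"delta_pos":[-4.1,-0.2,5.3],"turn":0},{"jaw":0,"delta_pos":[-4.5,-0.2,5.0],"turn":0},{"jaw":0,"delta_pos":[-4.8,-0.2,4.7],"turn":0},{"jaw":0,"delta_pos":[-5.1,-0.2,4.4],"turn":0}]'
```

```text
clock: 17.35
tool_pos: [571.6, 186.0, 119.5]
orientation: [2.168, 2.273, 0.001]
force: [-0.5, 0.9, -10.9]
finger_gap: 16.4
grasp_force: 58.6
```

Gap, grip force and wrist force are all fine, so I continue to upright.

```bash
python3 -m inch '[{"jaw":0,"delta_pos":[-5.4,-0.2,4.0],"turn":0},{"jaw":0,"delta_pos":[-5.7,-0.2,3.6],"turn":0},{"jaw":0,"delta_pos":[-5.9,-0.3,3.2],"turn":0},{"jaw":0,"delta_pos":[-6.1,-0.3,2.8],"turn":0},{"jaw":0,"delta_pos":[-6.3,-0.3,2.4],"turn":0},{"jaw":0,"delta_pos":[-6.4,-0.3,2.0],"turn":0},{"jaw":0,"delta_pos":[-6.5,-0.3,1.6],"turn":0},{"jaw":0,"delta_pos":[-6.6,-0.3,1.1],"turn":0},{"jaw":0,"delta_pos":[-6.7,-0.3,0.7],"turn":0},{"jaw":0,"delta_pos":[-6.7,-0.3,0.2],"turn":0}]'
python3 - <<'E'
from h import *
s=env.observe();print(s["tool_pos"],s["force"],s["grasp_force"],s["finger_gap"])
im=imaging.camera("scene");cv2.imwrite("pics/s4.png",cv2.resize(im[130:310,270:450],None,fx=3.2,fy=3.2))
E
```

```text
clock: 18.35
tool_pos: [511.7, 183.7, 142.1]
orientation: [2.166, 2.271, 0.009]
force: [6.1, 3.4, -8.7]
finger_gap: 15.9
grasp_force: 58.7
[511.66795895 183.69464397 142.07885941] [ 6.10228383  3.36311204 -8.74167044] 58.679434061050415 15.874186290961347
```

View pics/s4.png

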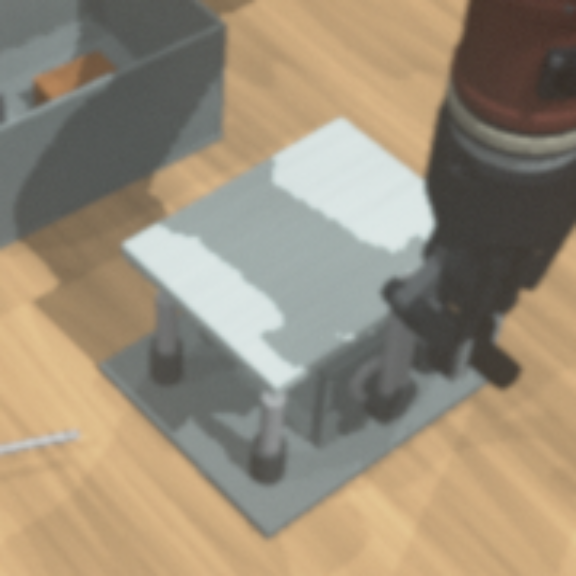

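The arm stands nearly upright in the picture, pivot at crop (388,400) and top near (402,295). By displacement it is about 3 mm short, so I nudge, let it settle and check.

```bash
python3 -m inch '[{"jaw":0,"delta_pos":[-1.5,0,0],"turn":0},{"jaw":0,"delta_pos":[-1.5,0,0],"turn":0},{"jaw":0,"delta_pos":[0,0,0],"turn":0},{"jaw":0,"delta_pos":[0,0,0],"turn":0},{"jaw":0,"delta_pos":[0,0,0],"turn":0},{"jaw":0,"delta_pos":[0,0,0],"turn":0},{"jaw":0,"delta_pos":[0,0,0],"turn":0},{"jaw":0,"delta_pos":[0,0,0],"turn":0},{"jaw":0,"delta_pos":[0,0,0],"turn":0},{"jaw":0,"delta_pos":[0,0,0],"turn":0}]'
python3 - <<'E'
from h import *
o=np.array([509.8,138,60.]);y=np.radians(2.5)
for a in(75,90,105):
    p=proj("scene",[o,o+100*np.array([np.cos(np.radians(a))*np.cos(y),np.cos(np.radians(a))*np.sin(y),np.sin(np.radians(a))])])
    print(a,((p-[270,130])*3.2).round().tolist())
im=imaging.camera("scene")
g=cv2.resize(im[130:310,270:450],None,fx=3.2,fy=3.2)
t=cast("scene",np.array([(122,243),(342,117),(280,390)])/3.2+[270,130],132.5);print(t.round(),np.linalg.norm(t[0]-t[1]),np.linalg.norm(t[0]-t[2]))
cv2.imwrite("pics/s5.png",cv2.resize(im[210:270,370:430],None,fx=9,fy=9,interpolation=cv2.INTER_CUBIC))
E
```

```text
clock: 19.4
tool_pos: [508.8, 183.6, 142.1]
orientation: [2.167, 2.271, 0.007]
force: [4.6, 2.8, -6.4]
finger_gap: 16.2
grasp_force: 58.8
75 [[386.0, 395.0], [373.0, 313.0]]
90 [[386.0, 395.0], [407.0, 287.0]]
105 [[386.0, 395.0], [439.0, 269.0]]
[[604.  -5. 132.]
 [426. -11. 132.]
 [598. 137. 132.]] 178.22943044699224 141.8989835724334
```

View pics/s5.png

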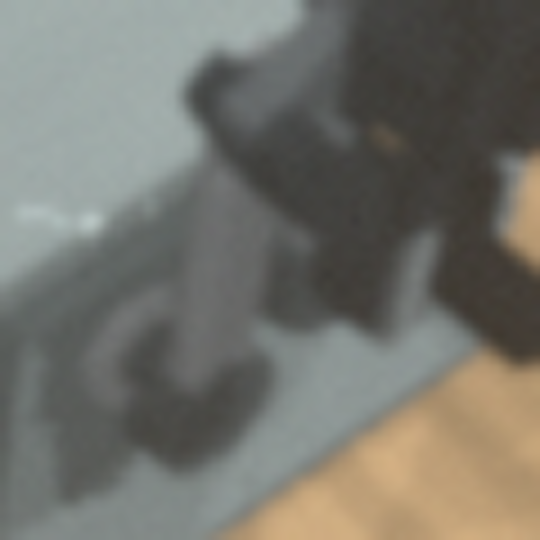

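The arm's slope in the picture, about 0.18, matches the predicted upright value of 0.19. The table edges measure 178×142 mm when cast at its raised height. Both say upright, so I hand in.

```bash
python3 -c "
from h import *
print(order.hand_in())"
```

```text
the job is handed in; nothing more can be done
None
```

Both offcuts are in the scrap bin, and I handed the job in at about 19.5 s of the 64 s with the gripper holding the cam lever upright by its handle; the switch box, screwdriver and reel were not touched, and the hand-in gave no verdict.

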